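# Tip the tweezers out of their tube case and lay them in the kit insert

### The job

Tip the steel tube case mouth-down so that the tweezers inside slide partway out, then lay the case flat on the shelf again and let go of it, with the tweezers' head sticking out and their blades still inside; do not let them fall right out. Then take the tweezers by the exposed head, draw them out and lay them fully down in the long cutout of the dark grey kit insert, blades in the narrow slot and head over the wide trough. Leave the case lying flat on the shelf and do not disturb the pill organiser, magnifier, bowl or clip.

Things in the scene. Friction and masses are not known exactly. Their poses are not given: they have to be found in the camera images.
- case_mid (a point): Centre (half-way up) of the tweezer case, a loose 90 g stainless tube of rectangular section lying on the shelf: 120 mm long, 28 wide, 19 high, walls and floor 2.5 mm. x axis along it from the open mouth (-x end, at the start roughly towards the robot) to the closed end (+x, with a black plug 6 mm longer); z up. Holds the tweezers, head 7 to 11 mm inside the mouth at the start.
- case_mouth (a point): Centre of the case's open mouth, 60 mm from case_mid towards -x, same axes. Opening 23 mm wide, 14 mm high. The polished tweezers slide by themselves once the tube is tipped 13 to 20 degrees mouth-down, and gather speed: tipped slowly with the mouth low, the head lands on the shelf and stops (lower lip 15 mm up at 28 degrees leaves 40 to 60 mm out); tipped fast or held high they shoot right out.
- tweezers_mid (a point): Centre (half-way up) of the tweezers: rigid steel, 105 mm long, 10 high, 30 g. x axis from the head (-x end, towards the case's mouth) to the blade tips (+x); z up. The head is a solid bar 40 mm long, 12 wide; the rigid blades bow out to 15 mm wide 12 mm past the middle and taper to 8 mm at the tips. Lying in the case on the shelf, their underside is 2.5 mm above the shelf.
- tweezers_head (a point): End of the tweezers' head, on the centre line, 52.5 mm from tweezers_mid towards -x.
- tweezers_tail (a point): Tip end of the blades, on the centre line, 52.5 mm from tweezers_mid towards +x.
- insert_seat (a point): Where tweezers_mid is when they lie centred in the cutout, 10 mm above the shelf, in the middle of the fixed dark grey insert (170 long in x, 96 wide, 16 high; fittings on top to 22). x points away from the robot, trough to slot. Cutout floor 5 mm high: x -62 to -10 mm a trough across the whole width, open at the sides for fingers; x -10 to 62 a slot 21 wide, its top 4 mm flared to 29. Ends closed.
- organiser: White plastic pill organiser with seven lids, loose, 150 x 34 x 24 mm, origin centre of underside. Leave alone.
- magnifier: Glass lens in an 80 mm steel rim with a black handle, loose, lying flat, 10 mm high; origin under the centre of the lens, handle reaching 129 mm towards its -x. Leave alone.
- bowl: White ceramic bowl, loose, 120 mm across, 50 mm high; origin centre of underside. Leave alone.
- clip: Small steel spring clip, loose, 45 x 22 mm, about 20 mm high; origin centre of underside. Leave alone.
Mind the look-alikes: they are no part of the job. Leave any blue or purple look-alike of the part that bears case_mid alone.

How it is judged:
By the outcome, as a careful person would: the job done as asked, in the order asked, and still so for the second after the job is handed in, with the robot touching nothing.
It also fails if it takes over 54 s, if anything falls off the work surface, if the arm or the gripper's body presses on something with over 40 N, if the wrist force passes 120 N, or if a joint passes its speed limit or range.

### The arm

A 6-joint arm with a two-finger parallel gripper is mounted at the origin on the work surface. World frame = base frame: x ahead of the robot, y to its left, z up, the work surface at z = 0. Lengths are in m, angles in rad, forces in N, time in s.
With the tool pointing down it reaches from about 0.275 to 0.775 m from the base axis. Payload 14.6 kg.
Tool frame: the origin (TCP) lies at the very end of the fingers, on their centre line; the grasp point (between the pads) lies 19 mm behind it (r.tcp_to_grasp is the distance from the TCP to the grasp point, in m); z points along the fingers, y is the line along which they close (so a half turn about z gives the same grasp; the last joint's range is limited). The gripper opens to 85 mm and grips with 20 to 120 N. Pads are 22 mm wide; open, the fingers measure 114 mm over their backs; the gripper's body (76 mm by 85 mm) begins 54 mm behind the grasp point. The pads swing forward as they close: fully open they stand 13 mm farther back than shut.
Start: joints at [-1.501, 0.263, -0.048, 1.259, 0, 1.415], TCP at [0.117, -0.512, 0.198] pointing down, gripper open.
Joint ranges: [-2.65, 2.65], [-0.89, 1.7], [-1.18, 1.37], [-2.13, 2.11], [-1.35, 1.29], [-3.14, 3.14]. Speed limits (rad/s): [1.89, 1.89, 2.57, 2.79, 3.14, 3.14].

### API

Orientations are given as a 3x3 rotation matrix whose columns are the frame's x, y, z axes.
In Python, from station import r, optics, find_in, regions_of, mark_of gives the robot as it stands. The module is installed in compiled form; this text tells all that it offers.
- The arm moves only by the tool send_rows, never from a script. Its argument "rows" is a list of rows, each a list of 3 entries, a list of its own where there are three numbers: the shift along the tool's x, y, z in m, then the turn, a rotation vector about the tool's x, y, z in rad, then the opening, from 0 (shut) to 1 (fully open). A call has 1 to 5 rows; each row is the pose to reach, as a shift and turn from the pose commanded when the call began, along the tool's axes at that moment; what a row does not reach only later rows make up. A row lasts 1/8 s, in which the tool goes at most 62.5 mm and 10.7 degrees, less where a joint would pass 70% of its speed; a pose out of reach is approached as far as the arm can. A call with a gripper value outside its range is refused whole. The fingers move at their own pace and stop on an object; the grip force is fixed at half the most. Time passes only in rows, so rows that repeat a pose let the fingers close. It gives the time, the measured TCP pose, the force, the opening and the grip force at its end, in the units of the state.
- r.sense(): the state, without advancing time (a new reading comes with each control period).
- optics.grab_frame(name): name is "scene" or "top" or "wrist"; returns a dict with "image" (400x640x3 uint8, blue, green, red), "K" (3x3 intrinsics, pixels), "xyz" and "orientation" of the camera in the world; the wrist camera has in their place "hand_eye" (4x4, takes a point from camera to tool coordinates, whose origin is the TCP and whose axes are the flange's). Camera axes: x right, y up, looking along -z (the intrinsics and any distortion apply to the point x, -y, -z); pixel columns grow to the right and rows downward; lengths in m; the calibration is good to about 2 mm. The wrist camera is an equidistant fisheye: a pixel r from the principal point sees the ray r / f radians off the axis. A picture is of the moment at which its call begins: read the wrist's pose just before it. There is no depth.
- r.job_done(): hands the job in; it is judged then, once.
Trained networks look in a picture, given as the dict that the camera call returned (one of the last four; its "shot" number tells which), for a name from the list of things; names that differ only in an ending like _2 or _b are one class to them, and where a whole thing is asked for, a point or a joint stands for the part that bears it (a point fixed in the world has none). Each returns a list of dicts, best first, with "confidence" (0 to 1); they miss things now and then, are a little off and sometimes report something else, mostly with a low value. They report only what shows in the picture. A call takes as long as a camera call. They do not tell look-alikes from the thing itself.
- find_in(thing, picture): "xyz" ([x, y, z] in m, in world coordinates, good to about 4 mm: the middle of the surface that is visible of it).
- regions_of(thing, picture): "mask" (400x640 bool, what is visible of it).
- mark_of(thing, picture): "xyz" ([x, y, z] in m, in world coordinates, good to about 4 mm: a listed point, or the origin of a listed thing).
The state is a dict: "time_s": time; "qpos": joint angles; "joint_velocities": joint speeds; "joint_torque": joint torques, N m; "position": TCP position; "tcp_rot": TCP orientation; "ft_force": force on the tool from outside, world axes, zero at the start; "torque": the same for the moment, N m; "opening": finger opening in m; "gripper_force": force on a finger pad.
Only numpy, scipy, OpenCV 4.12 (cv2) and the standard library are available. Lean on these libraries where they do the work, as an engineer would, in place of code of your own. Each camera call takes 0.05 s, during which the arm holds its last target. There are 200 camera calls.

## Working session

There is one attempt and no reset: what is moved stays moved. The work goes in short steps, Python scripts to look and compute and a tool call to move; the robot and the scene stay as the last step left them, time stands still between calls to the robot, and variables do not carry over. Pictures are saved under pics/ and viewed, at most 10 in all, crops included, and the job is handed in when it is done.

Besides the shell and the picture viewer there is one more tool, called as name(argument=value, ...), one argument or row to a line, values as JSON. send_rows: Moves the arm, as the interface text tells. Its arguments: {"type":"object","properties":{"rows":{"type":"array"}},"required":["rows"]}

```bash
mkdir -p pics; cat > h.py <<'E'
import numpy as np, cv2
from station import r, optics, find_in, regions_of, mark_of
np.set_printoptions(precision=4,suppress=True)
def save(p,n,crop=None,s=1):
    im=p["image"]
    if crop: im=im[crop[1]:crop[3],crop[0]:crop[2]]
    if s!=1: im=cv2.resize(im,None,fx=s,fy=s,interpolation=cv2.INTER_CUBIC)
    cv2.imwrite("pics/"+n+".png",im)
def proj(p,X):
    R=np.array(p["orientation"]);c=(np.array(X)-p["xyz"])@R
    K=np.array(p["K"]);return K[0,0]*c[0]/-c[2]+K[0,2],K[1,1]*-c[1]/-c[2]+K[1,2]
def back(p,u,v,z):
    K=np.array(p["K"]);d=np.array([(u-K[0,2])/K[0,0],-(v-K[1,2])/K[1,1],-1]);d=np.array(p["orientation"])@d
    o=np.array(p["xyz"]);return o+d*(z-o[2])/d[2]
E
cat > a.py <<'E'
from h import *
s=r.sense();print(s["time_s"],s["position"],s["tcp_rot"],s["opening"],r.tcp_to_grasp)
for n in ("top","scene"):
    p=optics.grab_frame(n);save(p,n+"0");print(n,p["xyz"],{k:v for k,v in p.items() if k not in("image","xyz","orientation")})
    for t in ["case_mid","case_mouth","tweezers_head","insert_seat","organiser","magnifier","bowl","clip"]:
        print(t,[(d["xyz"],round(d["confidence"],2),np.round(proj(p,d["xyz"]))) for d in mark_of(t,p)[:3]])
E
python3 a.py
```

```text
0.0 [ 0.117  -0.5115  0.1977] [[ 0.9748  0.2229 -0.0001]
 [ 0.2229 -0.9748  0.0011]
 [ 0.0002 -0.001  -1.    ]] 0.0853179236671863 0.0187
top [ 0.4029 -0.0027  1.3816] {'K': array([[425.9761,   0.    , 322.6348],
       [  0.    , 425.9761, 205.9696],
       [  0.    ,   0.    ,   1.    ]]), 'shot': 1}
case_mid [([0.5085, 0.2685, 0.0089], 0.86, array([237., 256.])), ([0.8186, 0.1982, 0.0136], 0.81, array([260., 162.])), ([0.6304, 0.038, 0.0147], 0.74, array([308., 217.]))]
case_mouth [([0.5799, 0.1675, 0.0072], 0.9, array([269., 234.])), ([0.873, 0.169, 0.0089], 0.85, array([269., 147.])), ([0.5164, 0.2075, 0.0104], 0.65, array([256., 253.]))]
tweezers_head []
insert_seat [([0.6232, -0.1348, 0.0103], 0.77, array([361., 219.]))]
organiser [([0.7724, -0.0471, -0.0031], 0.67, array([333., 176.]))]
magnifier [([0.6304, -0.4252, 0.0], 0.89, array([449., 216.]))]
bowl [([0.6125, 0.4256, 0.0015], 0.57, array([190., 225.]))]
clip [([0.7296, 0.3048, -0.0023], 0.52, array([228., 190.]))]
scene [1.1619 0.3438 0.98  ] {'K': array([[426.0044,   0.    , 316.6829],
       [  0.    , 426.0044, 202.6
[... 154 characters left out ...]
array([438., 227.])), ([0.8237, 0.1961, 0.0084], 0.55, array([348., 302.]))]
case_mouth [([0.5806, 0.1622, 0.0093], 0.87, array([390., 225.])), ([0.5133, 0.2111, 0.0098], 0.73, array([419., 217.])), ([0.868, 0.1682, 0.0155], 0.7, array([327., 309.]))]
tweezers_head [([0.6394, 0.1685, 0.0088], 0.46, array([380., 242.]))]
insert_seat [([0.626, -0.1386, 0.0074], 0.6, array([291., 179.]))]
organiser [([0.7741, -0.0471, -0.0027], 0.57, array([283., 235.]))]
magnifier [([0.6284, -0.4264, 0.0006], 0.95, array([218., 135.])), ([0.5794, 0.1701, 0.0091], 0.75, array([393., 226.]))]
bowl [([0.6096, 0.4256, 0.0012], 0.88, array([475., 292.]))]
clip [([0.7285, 0.3037, 0.0006], 0.67, array([407., 300.]))]
```

```bash
python3 - <<'E'
import cv2
a=cv2.imread("pics/top0.png")[120:300,170:500];b=cv2.imread("pics/scene0.png")[120:340,180:520]
a=cv2.resize(a,(660,360),interpolation=2);cv2.imwrite("pics/a.png",a)
cv2.imwrite("pics/b.png",cv2.resize(b,(782,506),interpolation=2))
E
```

```text
(no output)
```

View pics/a.png

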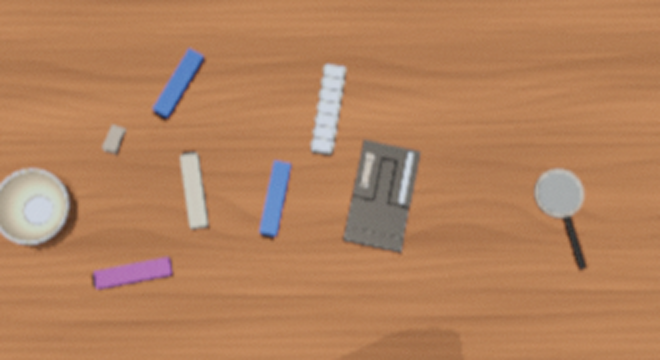

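View pics/b.png

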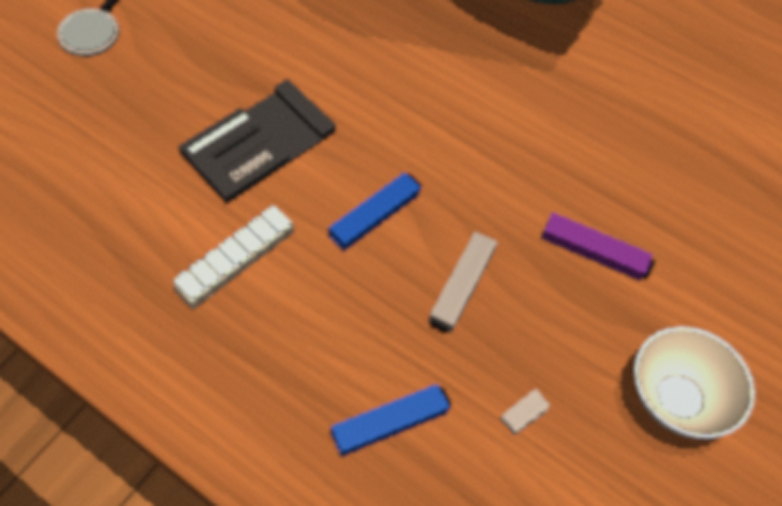

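The top view shows the steel case at about (267,215), with its plug pointing away from the robot. The blue and purple tubes are look-alikes. The dark grey insert is at about (361,219).

```bash
cat > m.py <<'E'
from h import *
p=optics.grab_frame("top");q=optics.grab_frame("scene")
for n,X0 in(("case_mid",[.64,.168,.01]),("insert_seat",[.625,-.137,.01])):
    for P in (p,q):
        u=proj(P,X0);print(n,"proj",u)
        for d in regions_of(n,P)[:4]:
            m=d["mask"].astype(np.uint8);ys,xs=np.nonzero(m)
            if len(xs)<20:continue
            c=(xs.mean(),ys.mean());print("  c",np.round(c,1),round(d["confidence"],2),cv2.minAreaRect(np.c_[xs,ys].astype(np.float32)))
            if np.hypot(c[0]-u[0],c[1]-u[1])<15:
                B=[back(P,*k,.019)[:2] for k in zip(xs,ys)];B=np.array(B,np.float32);w,V=np.linalg.eigh(np.cov(B.T));print("   world",B.mean(0),cv2.minAreaRect(B),"dir",V[:,1])
E
python3 m.py
cat > go.py <<'E'
from h import *
from scipy.spatial.transform import Rotation as Ro
def tgt(pos,yaw,tilt=0):
    # tilt: mouth-down lean about tool y (negative rotvec)
    R=Ro.from_euler('z',yaw).as_matrix()@np.diag([1.,-1,-1])@Ro.from_rotvec([0,-tilt,0]).as_matrix()
    return np.array(pos),R
def delta(pos,R,P0=None,R0=None):
    s=r.sense()
    P0=np.array(s["position"]) if P0 is None else P0;R0=np.array(s["tcp_rot"]) if R0 is None else R0
    return R0.T@(pos-P0),Ro.from_matrix(R0.T@R).as_rotvec()
E
```

```text
case_mid proj (np.float64(268.45074396955505), np.float64(215.26896581698813))
  c [235.7 255.9] 0.94 ((235.44583129882812, 255.75088500976562), (9.899221420288086, 39.384456634521484), 77.7352294921875)
  c [306.9 219.5] 0.82 ((307.229736328125, 219.1216278076172), (10.357135772705078, 36.98977279663086), 9.462322235107422)
  c [258.8 161.5] 0.63 ((258.8302307128906, 161.33883666992188), (11.01451301574707, 38.68327331542969), 29.47589111328125)
  c [266.6 214.6] 0.56 ((266.611572265625, 214.4847869873047), (39.58816909790039, 10.71898078918457), 82.23483276367188)
   world [0.641  0.1729] ((0.6416819095611572, 0.17296569049358368), (0.13087132573127747, 0.034694500267505646), 8.125632286071777) dir [-0.9892 -0.1466]
case_mid proj (np.float64(379.89408714538604), np.float64(241.3668312902919))
  c [440.  227.2] 0.93 ((439.76861572265625, 227.1820068359375), (49.64140701293945, 13.516816139221191), 23.498565673828125)
  c [380.1 242.3] 0.77 ((380.1506652832031, 242.3336639404297), (12.941001892089844, 45.18601989746094), 25.463346481323242)
   world [0.646  0.1714] ((0.64487504959106
[... 255 characters left out ...]
p.float64(361.9550761852245), np.float64(218.55737699577247))
  c [360.5 217.2] 0.56 ((360.5032043457031, 217.28648376464844), (31.407745361328125, 53.04110336303711), 13.392498016357422)
   world [ 0.6284 -0.1316] ((0.6287978887557983, -0.1317947655916214), (0.10145950317382812, 0.1749442219734192), 75.28186798095703) dir [-0.9713  0.238 ]
insert_seat proj (np.float64(291.95937529255), np.float64(178.99545655690062))
  c [291.1 180.7] 0.65 ((291.4731750488281, 179.95855712890625), (32.94078063964844, 62.77021789550781), 57.09476089477539)
   world [ 0.6354 -0.1308] ((0.6326539516448975, -0.13205254077911377), (0.10674969106912613, 0.1743016242980957), 76.4536361694336) dir [-0.972   0.2348]
```

send_rows(
  rows=[
    [[0.02,-0.06,0],[0,0,-0.18],1],
    [[0.05,-0.12,0],[0,0,-0.36],1],
    [[0.09,-0.17,0],[0,0,-0.54],1],
    [[0.14,-0.2,0],[0,0,-0.72],1],
    [[0.2,-0.22,0],[0,0,-0.9],1],
  ],
)

```text
time_s: 1.82
position: [0.2575, -0.2553, 0.1987]
tcp_rot: [[0.439, 0.898, 0.001], [0.898, -0.439, -0.001], [-0.001, 0.001, -1.0]]
ft_force: [0.4, -1.1, -0.0]
opening: 0.0851
gripper_force: 0.0
```

```bash
python3 - <<'E'
from go import *
for y,pos in ((2.17,[.43,-.03,.2]),(3.287,[.6,.166,.2])):
    print(delta(*tgt(pos,y)))
p=optics.grab_frame("wrist");print(p["hand_eye"],p["K"])
E
```

```text
(array([ 0.2781,  0.0561, -0.0015]), array([ 0.0007,  0.0014, -1.0538]))
(array([ 0.5289,  0.1228, -0.0016]), array([-0.0002,  0.0018, -2.1708]))
[[ 0.0003  0.9569  0.2903  0.0745]
 [ 1.     -0.0005  0.0005  0.0009]
 [ 0.0006  0.2903 -0.9569 -0.175 ]
 [ 0.      0.      0.      1.    ]] [[309.7069   0.     317.1751]
 [  0.     309.7069 200.1243]
 [  0.       0.       1.    ]]
```

send_rows(
  rows=[
    [[0.055,0.01,0],[0,0,-0.18],1],
    [[0.11,0.02,0],[0,0,-0.36],1],
    [[0.165,0.03,0],[0,0,-0.54],1],
    [[0.22,0.045,0],[0,0,-0.72],1],
    [[0.278,0.056,0],[0,0,-0.9],1],
  ],
)

```text
time_s: 2.5
position: [0.4315, -0.031, 0.1984]
tcp_rot: [[-0.432, 0.902, 0.001], [0.902, 0.432, -0.0], [-0.001, 0.001, -1.0]]
ft_force: [0.5, -0.9, -0.1]
opening: 0.0853
gripper_force: 0.0
```

send_rows(
  rows=[
    [[0.015,0.05,0],[0,0,-0.18],1],
    [[0.02,0.1,0],[0,0,-0.36],1],
    [[0.03,0.15,0],[0,0,-0.54],1],
    [[0.04,0.2,0],[0,0,-0.72],1],
    [[0.05,0.255,0],[0,0,-0.9],1],
  ],
)

```text
time_s: 3.12
position: [0.6408, 0.1225, 0.1982]
tcp_rot: [[-0.975, 0.222, 0.0], [0.222, 0.975, -0.0], [-0.0, 0.0, -1.0]]
ft_force: [1.3, -0.2, 0.6]
opening: 0.0856
gripper_force: 0.0
```

```bash
cat > w.py <<'E'
from go import *
import sys
def wshot():
    s=r.sense();p=optics.grab_frame("wrist");R=np.array(s["tcp_rot"]);P=np.array(s["position"])
    H=np.array(p["hand_eye"]);p["Rw"]=R@H[:3,:3];p["Pw"]=R@H[:3,3]+P;return p
def wproj(p,X):
    c=(np.array(X)-p["Pw"])@p["Rw"];c=c*[1,-1,-1];rho=np.hypot(c[0],c[1]);th=np.arctan2(rho,c[2])
    K=p["K"];return K[0,0]*th*c[0]/rho+K[0,2],K[1,1]*th*c[1]/rho+K[1,2]
def wray(p,u,v):
    K=p["K"];a=np.array([(u-K[0,2])/K[0,0],(v-K[1,2])/K[1,1]]);th=np.hypot(*a)
    d=np.r_[a/th*np.sin(th),np.cos(th)]*[1,-1,-1];return p["Rw"]@d
def wback(p,u,v,z):
    d=wray(p,u,v);return p["Pw"]+d*(z-p["Pw"][2])/d[2]
E
python3 - <<'E'
from w import *
print(delta(*tgt([.6,.166,.2],3.287)))
p=wshot();save(p,"w1")
print(wproj(p,[.64,.17,.019]),wproj(p,[.58,.162,.01]))
for t in("case_mid","case_mouth"):
  print(t,[(d["xyz"],round(d["confidence"],2)) for d in mark_of(t,p)[:3]])
E
```

```text
(array([ 0.0494,  0.0333, -0.0018]), array([-0.    ,  0.0004, -0.3696]))
(np.float64(356.40056782226617), np.float64(162.53101624395185)) (np.float64(338.35501396224646), np.float64(113.30494174475176))
case_mid [([0.8207, 0.1959, 0.0099], 0.93), ([0.6377, 0.171, 0.0084], 0.74), ([0.6238, 0.0403, 0.007], 0.56)]
case_mouth [([0.521, 0.2067, 0.0117], 0.98), ([0.6848, 0.0278, 0.006], 0.95), ([0.5768, 0.1622, 0.0104], 0.83)]
```

View pics/w1.png

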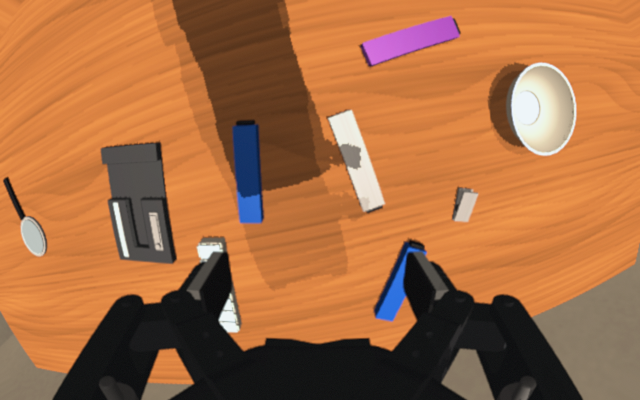

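The wrist view shows the case mouth top edge at about (340,112), the plug end at about (373,211), and the insert on the left between (103,147) and (175,263).

```bash
cat > c.py <<'E'
from w import *
p=wshot()
X0=np.array([.64,.17,.019]);u=wproj(p,X0)
for d in regions_of("case_mid",p):
    ys,xs=np.nonzero(d["mask"])
    if np.hypot(xs.mean()-u[0],ys.mean()-u[1])<20:
        B=np.array([wback(p,*k,.017)[:2] for k in zip(xs,ys)],np.float32)
        w,V=np.linalg.eigh(np.cov(B.T));a=V[:,1]*np.sign(V[0,1]);t=(B-B.mean(0))@a
        print(d["confidence"],B.mean(0),np.arctan2(a[1],a[0]),cv2.minAreaRect(B),t.min(),t.max())
        # end centres
        for e in (B.mean(0)+t.min()*a,B.mean(0)+t.max()*a): print(e)
E
python3 c.py; python3 - <<'E'
from w import *
s=r.sense();p=wshot()
m=wback(p,340,112.5,.019);e=wback(p,372.5,210.5,.019);d=e-m
print(m,e,np.linalg.norm(d),np.arctan2(d[1],d[0]))
q=[wback(p,*k,.016) for k in((103,148),(160,143),(175,263),(122,260))];print(np.array(q),np.mean(q,0))
print(mark_of("insert_seat",p)[:1])
E
```

```text
0.75 [0.639  0.1714] 0.14892695245931437 ((0.6422109007835388, 0.17159423232078552), (0.12517641484737396, 0.029686709865927696), 7.933976650238037) -0.05931435244439121 0.0657827073680883
[0.5804 0.1626]
[0.7041 0.1811]
[0.5777 0.1626 0.019 ] [0.7008 0.1765 0.019 ] 0.12390631731068573 0.11258491331734972
[[ 0.5331 -0.1558  0.016 ]
 [ 0.555  -0.0618  0.016 ]
 [ 0.7177 -0.103   0.016 ]
 [ 0.698  -0.1969  0.016 ]] [ 0.626  -0.1294  0.016 ]
[{'xyz': [0.6262, -0.1343, 0.0107], 'confidence': 0.55}]
```

```bash
python3 - <<'E'
from w import *
print(delta(*tgt([.640,.171,.1],3.277)))
E
```

```text
(array([0.0104, 0.0492, 0.0986]), array([-0.0001,  0.0001, -0.367 ]))
```

send_rows(
  rows=[
    [[0.005,0.025,0.03],[0,0,-0.18],1],
    [[0.0104,0.0492,0.07],[0,0,-0.367],1],
    [[0.0104,0.0492,0.0986],[0,0,-0.367],1],
    [[0.0104,0.0492,0.0986],[0,0,-0.367],1],
  ],
)

```text
time_s: 3.98
position: [0.6389, 0.171, 0.0987]
tcp_rot: [[-0.991, -0.135, -0.003], [-0.135, 0.991, -0.0], [0.003, -0.0, -1.0]]
ft_force: [0.4, 0.2, 0.8]
opening: 0.0855
gripper_force: 0.0
```

```bash
python3 c.py; python3 - <<'E'
from w import *
p=wshot();save(p,"w2",(180,60,500,380),1.8);print(r.sense()["position"],wproj(p,[.58,.1626,.019]),wproj(p,[.704,.179,.019]))
E
```

```text
0.94 [0.638  0.1715] 0.14892577101206994 ((0.6413534879684448, 0.1715116798877716), (0.123340904712677, 0.028974749147892), 8.763899803161621) -0.05833148499411325 0.06495222609752045
[0.5803 0.1629]
[0.7022 0.1812]
[0.6412 0.1711 0.1015] (np.float64(316.9282464160056), np.float64(122.84535885138395)) (np.float64(316.36359343667306), np.float64(260.0698920978994))
```

View pics/w2.png

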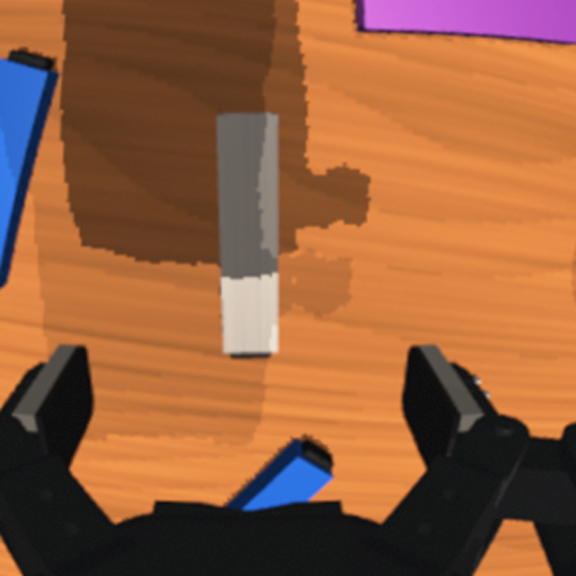

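The case is centred: mouth edge at about (318,123), plug end at about (319,257). I'll descend and grip.

send_rows(
  rows=[
    [[0,0.001,0.04],[0,0,-0.008],1],
    [[0,0.001,0.08],[0,0,-0.008],1],
    [[0,0.001,0.097],[0,0,-0.008],1],
    [[0,0.001,0.097],[0,0,-0.008],0.6],
    [[0,0.001,0.097],[0,0,-0.008],0],
  ],
)

```text
time_s: 4.75
position: [0.6416, 0.1726, 0.0044]
tcp_rot: [[-0.99, -0.144, 0.002], [-0.144, 0.99, 0.0], [-0.002, -0.0, -1.0]]
ft_force: [-0.5, 0.2, -0.2]
opening: 0.0518
gripper_force: 0.0
```

send_rows(
  rows=[
    [[0,0,0],[0,0,0],0],
    [[0,0,0],[0,0,0],0],
    [[0,0,0],[0,0,0],0],
    [[0,0,0],[0,0,0],0],
  ],
)

```text
time_s: 5.25
position: [0.6405, 0.1727, 0.0027]
tcp_rot: [[-0.99, -0.145, 0.0], [-0.145, 0.99, 0.0], [-0.0, 0.0, -1.0]]
ft_force: [-0.2, -0.2, -0.3]
opening: 0.0004
gripper_force: 0.0
```

```bash
python3 - <<'E'
from w import *
p=wshot();save(p,"w3",(160,40,480,360),1.8);print(r.sense()["position"],r.sense()["opening"])
q=optics.grab_frame("scene");print([(d["xyz"],d["confidence"]) for d in mark_of("case_mid",q)])
a=q["image"][190:300,320:450];a=cv2.resize(a,None,fx=4.4,fy=4.4,interpolation=2);b=cv2.imread("pics/w3.png")
b=cv2.resize(b,(a.shape[1]*0+400,400));a=cv2.resize(a,(400,338));c=np.zeros((400,800,3),np.uint8);c[:,:400]=b;c[:338,400:]=a;cv2.imwrite("pics/c3.png",c)
E
```

```text
[0.6405 0.1727 0.0026] 0.00014809795455689734
[([0.8232, 0.1954, 0.0111], 0.91), ([0.6248, 0.0361, 0.0118], 0.84), ([0.6367, 0.1715, 0.0087], 0.83), ([0.5075, 0.2635, 0.011], 0.8)]
```

View pics/c3.png

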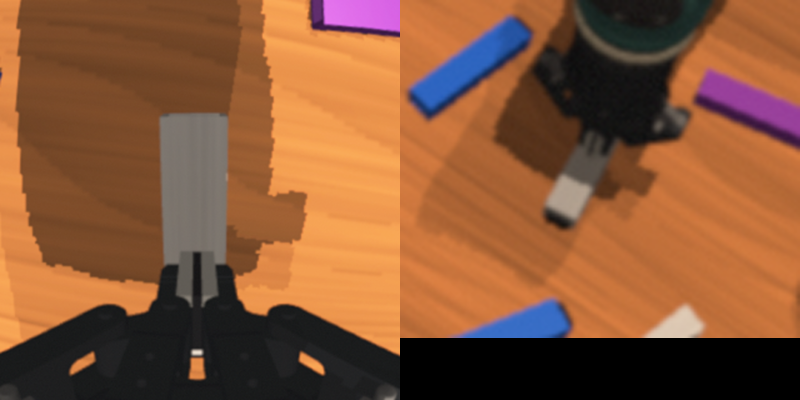

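The pads look shut above the case at (195,260) in the left panel. The case itself has not moved. I'll check the geometry.

```bash
python3 - <<'E'
from w import *
s=r.sense();p=wshot();P=np.array(s["position"]);R=np.array(s["tcp_rot"])
f=lambda X:(( np.array(X)-[160,40])*1.25)
print("cam",p["Pw"])
for z in(0,-.01,-.019,-.03,-.04): print(z,f(wproj(p,P+R@[0.011,0,z])),f(wproj(p,P+R@[-0.011,0,z])),f(wproj(p,P+R@[.011,.0141,z])))
print("mouth corners @.019",[f(wproj(p,x)) for x in ([.5803-.002,.163+.0139,.019],[.5803+.002,.163-.0139,.019])])
print("same @.0",[f(wproj(p,x)) for x in ([.5803-.002,.163+.0139,.0],[.5803+.002,.163-.0139,.0])])
print("open",s["opening"],s["gripper_force"],s["ft_force"])
E
```

```text
cam [0.5681 0.1619 0.1776]
0 [196.584 218.072] [196.566  259.4686] [225.9196 218.0373]
-0.01 [196.6093 225.42  ] [196.5891 268.5253] [227.511  225.3651]
-0.019 [196.6345 232.7332] [196.612  277.4546] [229.0878 232.6549]
-0.03 [196.6688 242.7232] [196.6428 289.5124] [231.2302 242.6068]
-0.04 [196.7041 252.9843] [196.674  301.7256] [233.4168 252.8211]
mouth corners @.019 [array([228.8244, 116.0431]), array([160.107 , 115.9333])]
same @.0 [array([225.374 , 112.8225]), array([163.9015, 112.7214])]
open -7.714148949593069e-05 0.0 [ 0.26   -0.2207  0.08  ]
```

```bash
python3 - <<'E'
from w import *
q=optics.grab_frame("scene");s=r.sense();P=np.array(s["position"]);R=np.array(s["tcp_rot"])
x0,y0=340,190;im=cv2.resize(q["image"][y0:y0+90,x0:x0+110],None,fx=6,fy=6,interpolation=2)
for z,c in((0,(0,0,255)),(-.019,(0,255,255)),(-.038,(0,255,0))):
    u=proj(q,P+R@[-.011,0,z]);cv2.circle(im,(int((u[0]-x0)*6),int((u[1]-y0)*6)),5,c,2);print(z,u)
cv2.imwrite("pics/s4.png",im)
E
```

```text
0 (np.float64(379.1494718507495), np.float64(247.13714068320357))
-0.019 (np.float64(380.1783668803585), np.float64(243.67458930504358))
-0.038 (np.float64(381.2378732717576), np.float64(240.1090211857161))
```

View pics/s4.png

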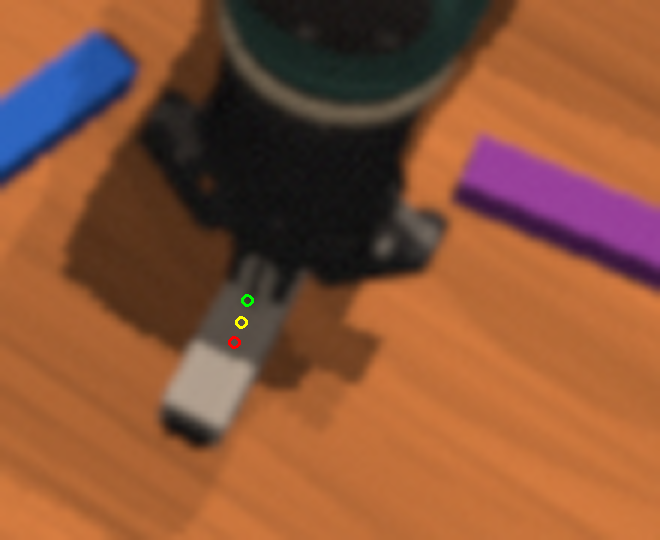

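The scene view confirms it: the finger ends sit about 38–40 mm behind the reported TCP (tips near the green mark or above it). I'll open and lower carefully, watching the force.

send_rows(
  rows=[
    [[0,0,0],[0,0,0],0.6],
    [[0,0,0],[0,0,0],0.6],
    [[0,0,0],[0,0,0],0.6],
    [[0,0,0.014],[0,0,0],0.6],
    [[0,0,0.03],[0,0,0],0.6],
  ],
)

```text
time_s: 6.12
position: [0.6403, 0.1727, -0.0286]
tcp_rot: [[-0.989, -0.145, -0.0], [-0.145, 0.989, 0.0], [0.0, 0.0, -1.0]]
ft_force: [-0.2, -0.2, -0.1]
opening: 0.0514
gripper_force: 0.0
```

send_rows(
  rows=[
    [[0,0,0.003],[0,0,0],0.6],
    [[0,0,0.003],[0,0,0],0.6],
  ],
)

```text
time_s: 6.38
position: [0.6403, 0.1727, -0.0309]
tcp_rot: [[-0.989, -0.145, -0.001], [-0.145, 0.989, -0.0], [0.001, -0.0, -1.0]]
ft_force: [0.4, 0.9, 0.4]
opening: 0.0511
gripper_force: 0.0
```

send_rows(
  rows=[
    [[0,0,0.002],[0,0,0],0.5],
    [[0,0,0.002],[0,0,0],0.5],
  ],
)

```text
time_s: 6.62
position: [0.6406, 0.1727, -0.0323]
tcp_rot: [[-0.99, -0.144, 0.0], [-0.144, 0.99, 0.0], [-0.0, -0.0, -1.0]]
ft_force: [-0.3, 0.1, -0.0]
opening: 0.0428
gripper_force: 0.0
```

send_rows(
  rows=[
    [[0,0,0.002],[0,0,0],0.42],
    [[0,0,0.002],[0,0,0],0.42],
    [[0,0,0.002],[0,0,0],0],
  ],
)

```text
time_s: 7.0
position: [0.6414, 0.1729, -0.0332]
tcp_rot: [[-0.989, -0.145, 0.002], [-0.145, 0.989, 0.001], [-0.002, 0.0, -1.0]]
ft_force: [-0.7, 0.3, 16.8]
opening: 0.0267
gripper_force: 67.5
```

send_rows(
  rows=[
    [[0,0,0],[0,0,0],0],
    [[0,0,0],[0,0,0],0],
    [[0,0,0],[0,0,0],0],
  ],
)

```text
time_s: 7.38
position: [0.6414, 0.1729, -0.0332]
tcp_rot: [[-0.989, -0.145, 0.002], [-0.145, 0.989, 0.0], [-0.002, 0.0, -1.0]]
ft_force: [-1.3, 0.5, 14.1]
opening: 0.0267
gripper_force: 66.5
```

Gripped: opening 26.7 mm, 67 N. Next I'll compute the tipping moves.

```bash
cat > tip.py <<'E'
import numpy as np,json
from scipy.spatial.transform import Rotation as Ro
L=np.array([.062,0,-.0332])
Ry=lambda t:Ro.from_rotvec([0,-np.radians(t),0]).as_matrix()
def pose(t,h,dx=0): return L+np.array([dx,0,-h])-Ry(t)@L,Ry(t)
def rows(seq,g=0):  # seq: list of (tilt,h,dx), chunks of 5 with first entry the start
    cur=seq[0];todo=seq[1:]
    while todo:
        p0,R0=pose(*cur);out=[]
        for s in todo[:5]:
            p,R=pose(*s);d=R0.T@(p-p0);v=Ro.from_matrix(R0.T@R).as_rotvec()
            out.append([[round(float(x),4)+0 for x in d],[0,round(float(v[1]),4),0],g])
        print(cur,"->",todo[:5][-1]);print(json.dumps(out));cur=todo[:5][-1];todo=todo[5:]
if __name__=="__main__":
    rows([(0,0,0),(0,.008,0),(2,.015,0),(5,.015,0),(8,.015,0),(10,.015,0)]+[(a,.015,0) for a in np.arange(11.2,28.1,1.2)]+[(28,.015,0)])
E
python3 tip.py
```

```text
(0, 0, 0) -> (10, 0.015, 0)
[[[0.0, 0.0, -0.008], [0, 0.0, 0], 0], [[-0.0011, 0.0, -0.0172], [0, -0.0349, 0], 0], [[-0.0027, 0.0, -0.0205], [0, -0.0873, 0], 0], [[-0.004, 0.0, -0.024], [0, -0.1396, 0], 0], [[-0.0048, 0.0, -0.0263], [0, -0.1745, 0], 0]]
(10, 0.015, 0) -> (np.float64(15.999999999999996), 0.015, 0)
[[[-0.0007, 0.0, -0.0013], [0, -0.0209, 0], 0], [[-0.0013, 0.0, -0.0026], [0, -0.0419, 0], 0], [[-0.002, 0.0, -0.004], [0, -0.0628, 0], 0], [[-0.0026, 0.0, -0.0053], [0, -0.0838, 0], 0], [[-0.0031, 0.0, -0.0067], [0, -0.1047, 0], 0]]
(np.float64(15.999999999999996), 0.015, 0) -> (np.float64(21.999999999999993), 0.015, 0)
[[[-0.0007, 0.0, -0.0013], [0, -0.0209, 0], 0], [[-0.0013, 0.0, -0.0026], [0, -0.0419, 0], 0], [[-0.002, 0.0, -0.004], [0, -0.0628, 0], 0], [[-0.0026, 0.0, -0.0053], [0, -0.0838, 0], 0], [[-0.0031, 0.0, -0.0067], [0, -0.1047, 0], 0]]
(np.float64(21.999999999999993), 0.015, 0) -> (np.float64(27.99999999999999), 0.015, 0)
[[[-0.0007, 0.0, -0.0013], [0, -0.0209, 0], 0], [[-0.0013, 0.0, -0.0026], [0, -0.0419, 0], 0], [[-0.002, 0.0, -0.004], [0, -0.0628, 0], 0], [[-0.0026, 0.0, -0.0053], [0, -0.0838, 0], 0], [[-0.0031, 0.0, -0.0067], [0, -0.1047, 0], 0]]
(np.float64(27.99999999999999), 0.015, 0) -> (28, 0.015, 0)
[[[0.0, 0.0, 0.0], [0, -0.0, 0], 0]]
```

send_rows(
  rows=[
    [[0.0,0.0,-0.008],[0,0.0,0],0],
    [[-0.0011,0.0,-0.0172],[0,-0.0349,0],0],
    [[-0.0027,0.0,-0.0205],[0,-0.0873,0],0],
    [[-0.004,0.0,-0.024],[0,-0.1396,0],0],
    [[-0.0048,0.0,-0.0263],[0,-0.1745,0],0],
  ],
)

```text
time_s: 8.0
position: [0.6449, 0.1733, -0.0078]
tcp_rot: [[-0.974, -0.145, 0.173], [-0.142, 0.989, 0.025], [-0.175, -0.0, -0.985]]
ft_force: [0.5, 0.3, -2.3]
opening: 0.0266
gripper_force: 59.2
```

send_rows(
  rows=[
    [[-0.0007,0,-0.0013],[0,-0.021,0],0],
    [[-0.0013,0,-0.0026],[0,-0.042,0],0],
    [[-0.002,0,-0.004],[0,-0.063,0],0],
    [[-0.0026,0,-0.0053],[0,-0.084,0],0],
    [[-0.0031,0,-0.0067],[0,-0.105,0],0],
  ],
)

```text
time_s: 8.62
position: [0.6471, 0.1736, -0.001]
tcp_rot: [[-0.951, -0.144, 0.274], [-0.139, 0.99, 0.04], [-0.277, -0.0, -0.961]]
ft_force: [0.3, 0.0, -1.2]
opening: 0.0267
gripper_force: 59.2
```

send_rows(
  rows=[
    [[-0.0007,0,-0.0013],[0,-0.021,0],0],
    [[-0.0013,0,-0.0026],[0,-0.042,0],0],
    [[-0.002,0,-0.004],[0,-0.063,0],0],
    [[-0.0026,0,-0.0053],[0,-0.084,0],0],
    [[-0.0031,0,-0.0067],[0,-0.105,0],0],
  ],
)

```text
time_s: 9.25
position: [0.6482, 0.1738, 0.0064]
tcp_rot: [[-0.917, -0.144, 0.372], [-0.134, 0.99, 0.054], [-0.376, 0.0, -0.926]]
ft_force: [-0.2, 0.3, -0.8]
opening: 0.0272
gripper_force: 59.2
```

```bash
python3 - <<'E'
from w import *
p=wshot();s=r.sense();print(s["position"],s["tcp_rot"],s["opening"]);P=np.array(s["position"]);R=np.array(s["tcp_rot"])
for t in("case_mouth","tweezers_head","tweezers_mid"):
  print(t,[(d["xyz"],round(d["confidence"],2)) for d in mark_of(t,p)[:2]])
lip=P+R@[.062,0,-.0332];print("lip",lip,"mouthtop px",wproj(p,P+R@[.062,0,-.0522]))
save(p,"w5",(220,0,420,200),2.5)
E
```

```text
[0.6477 0.1738 0.0063] [[-0.9166 -0.1446  0.3728]
 [-0.1339  0.9895  0.0545]
 [-0.3767  0.     -0.9263]] 0.026468817000288927
case_mouth [([0.5184, 0.2123, 0.0119], 0.79), ([0.5722, 0.161, 0.0221], 0.75)]
tweezers_head [([0.6291, 0.1698, 0.045], 0.51)]
tweezers_mid []
lip [0.5785 0.1637 0.0137] mouthtop px (np.float64(317.6605422625393), np.float64(136.43579009940308))
```

View pics/w5.png

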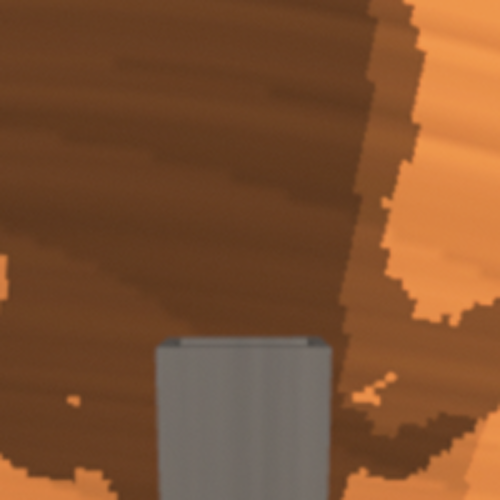

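No head is visible at 22° (mouth at about (318,138)). I'll continue slowly.

send_rows(
  rows=[
    [[-0.0007,0,-0.0013],[0,-0.021,0],0],
    [[-0.0013,0,-0.0026],[0,-0.042,0],0],
    [[-0.002,0,-0.004],[0,-0.063,0],0],
    [[-0.0026,0,-0.0053],[0,-0.084,0],0],
    [[-0.0031,0,-0.0067],[0,-0.105,0],0],
  ],
)

```text
time_s: 10.07
position: [0.6484, 0.1738, 0.0138]
tcp_rot: [[-0.873, -0.145, 0.467], [-0.127, 0.99, 0.068], [-0.471, 0.0, -0.882]]
ft_force: [0.4, -0.0, -0.7]
opening: 0.0271
gripper_force: 59.3
```

send_rows(
  rows=[
    [[0,0,0],[0,0,0],0],
    [[0,0,0],[0,0,0],0],
    [[0,0,0],[0,0,0],0],
  ],
)

```text
time_s: 10.45
position: [0.6488, 0.1739, 0.0138]
tcp_rot: [[-0.873, -0.145, 0.465], [-0.128, 0.99, 0.068], [-0.47, 0.0, -0.883]]
ft_force: [-0.3, 0.3, -1.7]
opening: 0.0269
gripper_force: 59.3
```

```bash
cat > v.py <<'E'
from w import *
import sys
p=wshot();s=r.sense();print(s["position"],s["tcp_rot"][2],s["opening"]);P=np.array(s["position"]);R=np.array(s["tcp_rot"])
for t in("case_mouth","tweezers_head","tweezers_mid"):
  print(t,[(d["xyz"],round(d["confidence"],2),np.round(wproj(p,d["xyz"]))) for d in mark_of(t,p)[:2]])
u=wproj(p,P+R@[.062,0,-.0522]);print("lip",P+R@[.062,0,-.0332],"mouthtop px",u)
save(p,sys.argv[1],(220,0,420,200),2.5)
x,y=map(int,u);g=p["image"][:,x].astype(int)
print([(v,*g[v]) for v in range(max(0,y-70),y+6,4)])
E
python3 v.py w6
```

```text
[0.6488 0.1739 0.0138] [-0.4703  0.     -0.8825] 0.026862541491533335
case_mouth [([0.6865, 0.026, 0.0102], 0.79, array([119., 237.])), ([0.5213, 0.2088, 0.0113], 0.6, array([449.,  32.]))]
tweezers_head [([0.5364, 0.1565, 0.005], 0.56, array([315.,  36.]))]
tweezers_mid []
lip [0.5792 0.1637 0.0139] mouthtop px (np.float64(317.5026066314118), np.float64(138.00093986273828))
[(68, np.int64(99), np.int64(105), np.int64(111)), (72, np.int64(99), np.int64(104), np.int64(111)), (76, np.int64(98), np.int64(104), np.int64(109)), (80, np.int64(99), np.int64(104), np.int64(110)), (84, np.int64(97), np.int64(103), np.int64(109)), (88, np.int64(98), np.int64(105), np.int64(110)), (92, np.int64(98), np.int64(103), np.int64(110)), (96, np.int64(97), np.int64(102), np.int64(109)), (100, np.int64(96), np.int64(103), np.int64(109)), (104, np.int64(96), np.int64(102), np.int64(109)), (108, np.int64(96), np.int64(103), np.int64(109)), (112, np.int64(96), np.int64(103), np.int64(109)), (116, np.int64(96), np.int64(102), np.int64(108)), (120, np.int64(95), np.int64(102), np.int64(108)), (124, np.int64(60), np.int64(70), np.int64(85)), (128, np.int64(32), np.int64(57), np.int64(95)), (132, np.int64(33), np.int64(60), np.int64(98)), (136, np.int64(96), np.int64(102), np.int64(108)), (140, np.int64(98), np.int64(103), np.int64(110))]
```

View pics/w6.png

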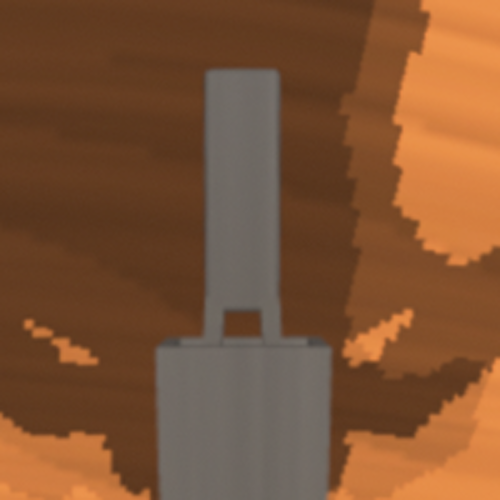

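The head is fully out, with a few mm of blade showing: head end at about (317,28), mouth at (318,137), roughly 45 mm out. I'll lay the case flat.

```bash
python3 -c "
from tip import *
rows([(28,.015,0)]+[(28*(1-k/10),.002+.013*(1-k/10),0) for k in range(1,11)])"
```

```text
(28, 0.015, 0) -> (14.0, 0.0085, 0)
[[[0.0023, 0.0, 0.0041], [0, 0.0489, 0], 0], [[0.0048, 0.0, 0.0082], [0, 0.0977, 0], 0], [[0.0073, 0.0, 0.0121], [0, 0.1466, 0], 0], [[0.0101, 0.0, 0.016], [0, 0.1955, 0], 0], [[0.0129, 0.0, 0.0198], [0, 0.2443, 0], 0]]
(14.0, 0.0085, 0) -> (0.0, 0.002, 0)
[[[0.002, 0.0, 0.0043], [0, 0.0489, 0], 0], [[0.0042, 0.0, 0.0084], [0, 0.0977, 0], 0], [[0.0065, 0.0, 0.0125], [0, 0.1466, 0], 0], [[0.0089, 0.0, 0.0165], [0, 0.1955, 0], 0], [[0.0114, 0.0, 0.0203], [0, 0.2443, 0], 0]]
```

send_rows(
  rows=[
    [[0.0023,0.0,0.0041],[0,0.0489,0],0],
    [[0.0048,0.0,0.0082],[0,0.0977,0],0],
    [[0.0073,0.0,0.0121],[0,0.1466,0],0],
    [[0.0101,0.0,0.016],[0,0.1955,0],0],
    [[0.0129,0.0,0.0198],[0,0.2443,0],0],
  ],
)

```text
time_s: 11.28
position: [0.6466, 0.1736, -0.0099]
tcp_rot: [[-0.96, -0.145, 0.239], [-0.14, 0.99, 0.035], [-0.241, 0.0, -0.97]]
ft_force: [-0.7, -0.7, -0.3]
opening: 0.0268
gripper_force: 59.2
```

send_rows(
  rows=[
    [[0.002,0.0,0.0043],[0,0.0489,0],0],
    [[0.0042,0.0,0.0084],[0,0.0977,0],0],
    [[0.0065,0.0,0.0125],[0,0.1466,0],0],
    [[0.0089,0.0,0.0165],[0,0.1955,0],0],
    [[0.0114,0.0,0.0203],[0,0.2443,0],0],
  ],
)

```text
time_s: 11.9
position: [0.6405, 0.1727, -0.0325]
tcp_rot: [[-0.989, -0.145, -0.001], [-0.145, 0.989, -0.0], [0.001, 0.0, -1.0]]
ft_force: [-0.0, -0.4, -0.7]
opening: 0.0268
gripper_force: 59.2
```

send_rows(
  rows=[
    [[0,0,0],[0,0,0],0],
    [[0,0,0],[0,0,0],0],
  ],
)

```text
time_s: 12.15
position: [0.6404, 0.1727, -0.0323]
tcp_rot: [[-0.989, -0.145, 0.002], [-0.145, 0.989, 0.0], [-0.002, 0.0, -1.0]]
ft_force: [0.2, 0.4, -0.6]
opening: 0.0268
gripper_force: 59.2
```

```bash
python3 v.py w7
```

```text
[ 0.6403  0.1727 -0.0322] [-0.0017 -0.     -1.    ] 0.026802584386606182
case_mouth [([0.5173, 0.2126, 0.0139], 0.8, array([449.,  20.])), ([0.6869, 0.0274, 0.0094], 0.78, array([ 85., 285.]))]
tweezers_head [([0.5364, 0.158, 0.0064], 0.97, array([319.,  38.]))]
tweezers_mid []
lip [0.5789 0.1637 0.0009] mouthtop px (np.float64(317.48730099470527), np.float64(136.68095955880418))
[(66, np.int64(120), np.int64(126), np.int64(132)), (70, np.int64(119), np.int64(125), np.int64(131)), (74, np.int64(120), np.int64(126), np.int64(132)), (78, np.int64(119), np.int64(124), np.int64(131)), (82, np.int64(119), np.int64(124), np.int64(131)), (86, np.int64(119), np.int64(125), np.int64(132)), (90, np.int64(119), np.int64(125), np.int64(132)), (94, np.int64(119), np.int64(125), np.int64(132)), (98, np.int64(119), np.int64(124), np.int64(132)), (102, np.int64(118), np.int64(124), np.int64(131)), (106, np.int64(119), np.int64(125), np.int64(133)), (110, np.int64(119), np.int64(125), np.int64(132)), (114, np.int64(118), np.int64(124), np.int64(131)), (118, np.int64(117), np.int64(125), np.int64(132)), (122, np.int64(99), np.int64(105), np.int64(111)), (126, np.int64(42), np.int64(74), np.int64(120)), (130, np.int64(40), np.int64(73), np.int64(119)), (134, np.int64(67), np.int64(87), np.int64(119)), (138, np.int64(103), np.int64(109), np.int64(114))]
```

send_rows(
  rows=[
    [[0,0,0.0012],[0,0,0],0],
    [[0,0,0.0012],[0,0,0],0],
    [[0,0,0.0012],[0,0,0],0.45],
    [[0,0,0.0012],[0,0,0],0.5],
    [[0,0,0.0012],[0,0,0],0.6],
  ],
)

```text
time_s: 12.98
position: [0.6405, 0.1727, -0.0336]
tcp_rot: [[-0.99, -0.145, 0.001], [-0.145, 0.99, 0.0], [-0.001, 0.0, -1.0]]
ft_force: [-0.1, -0.9, 0.0]
opening: 0.051
gripper_force: 0.0
```

send_rows(
  rows=[
    [[0,0,-0.01],[0,0,0],0.6],
    [[0,0,-0.05],[0,0,0],0.6],
    [[0.02,0,-0.08],[0,0,0],0.6],
    [[0.05,0,-0.08],[0,0,0],0.6],
    [[0.05,0,-0.08],[0,0,0],0.6],
  ],
)

```text
time_s: 13.6
position: [0.5897, 0.1654, 0.0477]
tcp_rot: [[-0.989, -0.145, 0.001], [-0.145, 0.989, 0.0], [-0.001, 0.0, -1.0]]
ft_force: [-0.0, 0.1, -0.8]
opening: 0.0514
gripper_force: 0.0
```

```bash
cat > n.py <<'E'
from w import *
p=wshot();s=r.sense();print(s["position"],s["tcp_rot"],s["opening"])
for t in("tweezers_head","insert_seat"):
  print(t,[(d["xyz"],round(d["confidence"],2),np.round(wproj(p,d["xyz"]))) for d in mark_of(t,p)[:2]])
print("head pred",wproj(p,[.534,.158,.0125]),"mouth",wproj(p,[.579,.1637,.019]))
save(p,"w8");im=p["image"];x,y=map(int,wproj(p,[.534,.158,.0125]))
save(p,"w8",(x-50,y-30,x+50,y+120),4)
print(x-50,y-30)
E
python3 n.py
```

```text
[0.5908 0.1655 0.0474] [[-0.9895 -0.1446  0.0018]
 [-0.1446  0.9895  0.0003]
 [-0.0018  0.     -1.    ]] 0.051183454755915916
tweezers_head [([0.5353, 0.1563, 0.0061], 0.64, array([316., 134.]))]
insert_seat [([0.6255, -0.1337, 0.0087], 0.7, array([ 28., 200.]))]
head pred (np.float64(318.3473868776836), np.float64(133.69730295292203)) mouth (np.float64(317.0480509521864), np.float64(200.70156650705493))
268 103
```

View pics/w8.png

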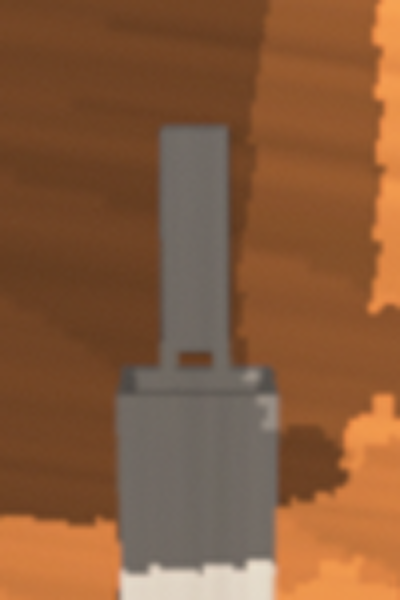

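The head end is at (317,134.5), the head/blade step at (317,190), and the mouth at (317,201), so about 45 mm is out. The case lies flat and is released.

```bash
python3 - <<'E'
from w import *
p=wshot();s=r.sense();P=np.array(s["position"]);R=np.array(s["tcp_rot"])
H=wback(p,316.75,134.5,.0125);J=wback(p,317,190.5,.0125);M=wback(p,317.2,201.5,.019);print(H,J,M,np.linalg.norm(J-H))
a=np.array([.9895,.1446,0]);G=H+.019*a;G[2]=-.029;print(G,delta(G,tgt(G,3.2867)[1]))
E
```

```text
[0.5366 0.1571 0.0125] [0.5753 0.163  0.0125] [0.5812 0.164  0.019 ] 0.03912458436110473
[ 0.5554  0.1599 -0.029 ] (array([ 0.0368, -0.0004,  0.0754]), array([ 0.    ,  0.0014, -0.0001]))
```

send_rows(
  rows=[
    [[0.037,0,0.01],[0,0,0],0.6],
    [[0.037,0,0.04],[0,0,0],0.6],
    [[0.037,0,0.07],[0,0,0],0.5],
    [[0.037,0,0.0755],[0,0,0],0.4],
    [[0.037,0,0.0755],[0,0,0],0.3],
  ],
)

```text
time_s: 14.42
position: [0.5549, 0.1601, -0.0288]
tcp_rot: [[-0.99, -0.144, 0.001], [-0.144, 0.99, 0.0], [-0.001, -0.0, -1.0]]
ft_force: [-0.3, -0.4, -0.6]
opening: 0.0259
gripper_force: 0.0
```

send_rows(
  rows=[
    [[0,0,0],[0,0,0],0],
    [[0,0,0],[0,0,0],0],
    [[0,0,0],[0,0,0],0],
    [[0,0,0],[0,0,0],0],
  ],
)

```text
time_s: 14.92
position: [0.5553, 0.1602, -0.0281]
tcp_rot: [[-0.989, -0.145, 0.003], [-0.145, 0.989, 0.0], [-0.003, -0.0, -1.0]]
ft_force: [-0.4, -0.5, 7.7]
opening: 0.0094
gripper_force: 60.1
```

The tips brush the shelf, so I'll regrip about 3 mm higher; that way the tips won't sit below the tweezers' underside.

send_rows(
  rows=[
    [[0,0,0],[0,0,0],0.3],
    [[0,0,-0.002],[0,0,0],0.3],
    [[0,0,-0.004],[0,0,0],0.3],
    [[0,0,-0.004],[0,0,0],0],
    [[0,0,-0.004],[0,0,0],0],
  ],
)

```text
time_s: 15.55
position: [0.5545, 0.1601, -0.0248]
tcp_rot: [[-0.99, -0.145, 0.001], [-0.145, 0.99, 0.0], [-0.001, -0.0, -1.0]]
ft_force: [-2.0, -0.7, 3.8]
opening: 0.0088
gripper_force: 58.7
```

send_rows(
  rows=[
    [[0,0,0],[0,0,0],0],
    [[0,0,0],[0,0,0],0],
    [[0,0,0],[0,0,0],0],
  ],
)

```text
time_s: 15.92
position: [0.5545, 0.1601, -0.0248]
tcp_rot: [[-0.99, -0.145, 0.001], [-0.145, 0.99, 0.0], [-0.001, 0.0, -1.0]]
ft_force: [-0.6, 0.2, 6.1]
opening: 0.0086
gripper_force: 58.7
```

send_rows(
  rows=[
    [[0,0,-0.001],[0,0,0],0],
    [[0,0,-0.0015],[0,0,0],0],
    [[0,0,-0.0015],[0,0,0],0],
  ],
)

```text
time_s: 16.3
position: [0.5543, 0.1601, -0.0236]
tcp_rot: [[-0.99, -0.144, 0.001], [-0.144, 0.99, 0.0], [-0.001, 0.0, -1.0]]
ft_force: [0.4, -0.6, -0.1]
opening: 0.0088
gripper_force: 58.6
```

```bash
python3 - <<'E'
from w import *
s=r.sense();print(s["position"],s["tcp_rot"],s["ft_force"],s["torque"],s["opening"])
p=wshot()
P=np.array(s["position"]);print(wproj(p,[.5366,.1571,.0125]),wproj(p,[.5812,.164,.019]))
save(p,"w9",(250,30,390,290),2.2)
q=optics.grab_frame("scene");save(q,"s9")
print([(d["xyz"],round(d["confidence"],2)) for d in mark_of("case_mid",q)])
E
```

```text
[ 0.5543  0.1601 -0.0236] [[-0.9895 -0.1445  0.0008]
 [-0.1445  0.9895  0.0002]
 [-0.0008  0.0001 -1.    ]] [ 0.3932 -0.5654 -0.0953] [-0.0035 -0.0008  0.0708] 0.008794103908031066
(np.float64(316.5020690653876), np.float64(226.00245596345147)) (np.float64(317.27203062632805), np.float64(309.63244652865626))
[([0.6252, 0.0355, 0.0101], 0.9), ([0.8217, 0.1978, 0.0104], 0.74), ([0.581, 0.1669, 0.0085], 0.64), ([0.5061, 0.2645, 0.0115], 0.6), ([0.6383, 0.1699, 0.008], 0.56)]
```

send_rows(
  rows=[
    [[0.01,0,0],[0,0,0],0],
    [[0.025,0,0],[0,0,0],0],
    [[0.04,0,0],[0,0,0],0],
    [[0.055,0,0],[0,0,0],0],
    [[0.07,0,0],[0,0,0],0],
  ],
)

```text
time_s: 17.08
position: [0.4839, 0.1499, -0.0237]
tcp_rot: [[-0.989, -0.145, 0.001], [-0.145, 0.989, 0.0], [-0.001, 0.0, -1.0]]
ft_force: [0.3, 0.5, -0.0]
opening: 0.0086
gripper_force: 58.9
```

send_rows(
  rows=[
    [[0.01,0,0],[0,0,0],0],
    [[0.01,0,-0.02],[0,0,0],0],
    [[0.01,0,-0.06],[0,0,0],0],
    [[0.01,0,-0.09],[0,0,0],0],
    [[0.01,0,-0.09],[0,0,0],0],
  ],
)

```text
time_s: 17.7
position: [0.4763, 0.1487, 0.0682]
tcp_rot: [[-0.989, -0.145, 0.005], [-0.145, 0.989, 0.001], [-0.005, 0.0, -1.0]]
ft_force: [0.0, -0.4, -1.1]
opening: 0.0089
gripper_force: 58.9
```

```bash
cat > t.py <<'E'
from w import *
p=wshot();s=r.sense();P=np.array(s["position"]);R=np.array(s["tcp_rot"]);print(P,s["opening"])
q=optics.grab_frame("scene");t=optics.grab_frame("top")
for c in(p,q,t):
  for n in("tweezers_head","tweezers_mid","tweezers_tail","insert_seat"):
    print(n,[(np.round(d["xyz"],4),round(d["confidence"],2),"tool",R.T@(np.array(d["xyz"])-P)) for d in mark_of(n,c)[:2]])
print([(d["xyz"],round(d["confidence"],2)) for d in mark_of("case_mid",q)])
cv2.imwrite("pics/raw_w.png",p["image"]);cv2.imwrite("pics/raw_s.png",q["image"])
np.savez("pics/w.npz",Pw=p["Pw"],Rw=p["Rw"],P=P,R=R)
E
python3 t.py
```

```text
[0.4755 0.1486 0.0668] 0.008669416522634322
tweezers_head [(array([0.4574, 0.1465, 0.0989]), 0.6, 'tool', array([ 0.0181,  0.0005, -0.0321]))]
tweezers_mid [(array([0.5078, 0.1517, 0.1004]), 0.91, 'tool', array([-0.0325, -0.0016, -0.0335]))]
tweezers_tail []
insert_seat [(array([ 0.627 , -0.1341,  0.01  ]), 0.61, 'tool', array([-0.1089, -0.3016,  0.0571]))]
tweezers_head [(array([0.4537, 0.1426, 0.0996]), 0.48, 'tool', array([ 0.0223, -0.0028, -0.0328]))]
tweezers_mid [(array([0.5057, 0.1549, 0.1001]), 0.59, 'tool', array([-0.0309,  0.0019, -0.0332]))]
tweezers_tail [(array([0.5613, 0.1609, 0.1054]), 0.6, 'tool', array([-0.0868, -0.0002, -0.0384])), (array([ 0.6273, -0.1351,  0.0103]), 0.59, 'tool', array([-0.1091, -0.3027,  0.0568]))]
insert_seat [(array([ 0.6263, -0.1363,  0.0102]), 0.78, 'tool', array([-0.1079, -0.3037,  0.0569]))]
tweezers_head []
tweezers_mid []
tweezers_tail []
insert_seat [(array([ 0.6218, -0.1338,  0.0135]), 0.57, 'tool', array([-0.1038, -0.3006,  0.0536]))]
[([0.5082, 0.2666, 0.0098], 0.85), ([0.822, 0.1976, 0.0111], 0.76), ([0.6392, 0.1706, 0.0099], 0.58), ([0.6266, 0.0353, 0.0125], 0.55), ([0.5814, 0.1669, 0.0101], 0.47)]
```

send_rows(
  rows=[
    [[-0.01,-0.04,-0.035],[0,0,0.08],0],
    [[-0.03,-0.09,-0.035],[0,0,0.16],0],
    [[-0.05,-0.14,-0.035],[0,0,0.24],0],
    [[-0.075,-0.18,-0.035],[0,0,0.32],0],
    [[-0.0943,-0.2145,-0.035],[0,0,0.385],0],
  ],
)

```text
time_s: 19.12
position: [0.6004, -0.0518, 0.1014]
tcp_rot: [[-0.971, 0.241, 0.001], [0.241, 0.971, 0.0], [-0.001, 0.0, -1.0]]
ft_force: [0.3, 1.1, -0.3]
opening: 0.0085
gripper_force: 58.9
```

send_rows(
  rows=[
    [[0,0,0],[0,0,0],0],
    [[0,0,0],[0,0,0],0],
  ],
)

```text
time_s: 19.38
position: [0.5989, -0.0497, 0.1012]
tcp_rot: [[-0.971, 0.237, 0.0], [0.237, 0.971, 0.0], [-0.0, 0.0, -1.0]]
ft_force: [0.2, 0.0, -0.7]
opening: 0.0091
gripper_force: 58.9
```

```bash
cat > i.py <<'E'
from w import *
p=wshot();s=r.sense();P=np.array(s["position"]);R=np.array(s["tcp_rot"]);print(P,np.arctan2(R[1,0],R[0,0]))
for n in("insert_seat","tweezers_mid","tweezers_tail","tweezers_head"):
    print(n,[(np.round(d["xyz"],4),round(d["confidence"],2),"tool",R.T@(np.array(d["xyz"])-P)) for d in mark_of(n,p)[:2]])
# metric overhead rectification of insert region at z=.016, 4 px/mm*0.5; frame: nominal insert axes
c=np.array([.626,-.132]);a=-.242;ax=np.array([np.cos(a),np.sin(a)]);ay=np.array([-ax[1],ax[0]])
S=3.0;W,Hh=600,360
mx=np.zeros((Hh,W),np.float32);my=mx.copy()
for j in range(Hh):
  for i in range(W):
    X=c+ax*((i-W/2)/S/1000)+ay*((Hh/2-j)/S/1000);mx[j,i],my[j,i]=wproj(p,[*X,.016])
o=cv2.remap(p["image"],mx,my,cv2.INTER_LINEAR)
for k in range(-9,10): cv2.line(o,(W//2+k*30,0),(W//2+k*30,8 if k else 20),(0,255,255),1)
for k in range(-5,6): cv2.line(o,(0,Hh//2-k*30),(8 if k else 20,Hh//2-k*30),(0,255,255),1)
o=cv2.convertScaleAbs(o,alpha=2.0)
cv2.imwrite("pics/ins.png",o);cv2.imwrite("pics/raw_i.png",p["image"])
E
python3 i.py
```

```text
[ 0.5988 -0.0494  0.1014] 2.902582496016707
insert_seat [(array([ 0.6253, -0.1365,  0.0101]), 0.82, 'tool', array([-0.0463, -0.0784,  0.0913]))]
tweezers_mid [(array([ 0.6284, -0.0625,  0.1313]), 0.62, 'tool', array([-0.0319, -0.0057, -0.0299]))]
tweezers_tail [(array([ 0.6256, -0.1351,  0.0107]), 0.47, 'tool', array([-0.0463, -0.077 ,  0.0907]))]
tweezers_head [(array([ 0.5818, -0.0472,  0.1327]), 0.6, 'tool', array([ 0.017 , -0.0019, -0.0313]))]
```

View pics/ins.png

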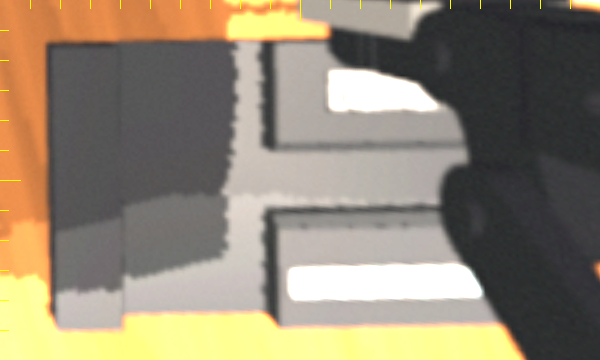

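The rectified view, at 3 px/mm, shows the trough from i=123 to 272, the slot walls at j≈148/207, and the outline at i=50 and j≈42–327. That puts the seat at about (0.627, −0.134), with yaw close to the present one.

send_rows(
  rows=[
    [[-0.0066,-0.038,0],[0,0,0],0],
    [[-0.0132,-0.0753,0.01],[0,0,0],0],
    [[-0.0132,-0.0753,0.05],[0,0,0],0],
    [[-0.0132,-0.0753,0.08],[0,0,0],0],
    [[-0.0132,-0.0753,0.08],[0,0,0],0],
  ],
)

```text
time_s: 20.25
position: [0.5929, -0.1256, 0.02]
tcp_rot: [[-0.971, 0.237, -0.002], [0.237, 0.971, 0.001], [0.003, 0.001, -1.0]]
ft_force: [-0.3, 0.8, -0.2]
opening: 0.0087
gripper_force: 58.9
```

```bash
cat > k.py <<'E'
from w import *
s=r.sense();P=np.array(s["position"]);R=np.array(s["tcp_rot"]);print(P,np.arctan2(R[1,0],R[0,0]))
p=wshot();q=optics.grab_frame("scene");t=optics.grab_frame("top")
ax=np.array([.9715,-.237]);ay=np.array([.237,.9715]);seat=np.array([.6267,-.1338])
for c in(p,q,t):
  for n in("insert_seat","tweezers_mid","tweezers_tail","tweezers_head"):
    for d in mark_of(n,c)[:2]:
      X=np.array(d["xyz"])
      if abs(X[1]+.13)<.08: e=X[:2]-seat;print(n,round(d["confidence"],2),X,"rel seat",e@ax,e@ay,"tool",R.T@(X-P))
E
python3 k.py
```

```text
[ 0.5929 -0.1256  0.02  ] 2.902067128749657
tweezers_mid 0.78 [ 0.6238 -0.1342  0.0533] rel seat -0.0027225500000000106 -0.0010759000000000144 tool [-0.032  -0.001  -0.0334]
tweezers_head 0.83 [ 0.5759 -0.1207  0.0517] rel seat -0.05245690000000007 0.000687049999999986 tool [ 0.0178  0.0007 -0.0317]
insert_seat 0.82 [ 0.6284 -0.1345  0.0094] rel seat 0.0018174499999999273 -0.0002771500000000241 tool [-0.0366 -0.0003  0.0105]
tweezers_mid 0.68 [ 0.6246 -0.1324  0.0534] rel seat -0.0023719499999999938 0.0008624000000000142 tool [-0.0323  0.0009 -0.0335]
tweezers_tail 0.64 [ 0.6761 -0.1443  0.0625] rel seat 0.05048060000000001 0.0015070499999999898 tool [-0.0851  0.0016 -0.0427]
tweezers_head 0.58 [ 0.5704 -0.1217  0.0561] rel seat -0.05756315000000002 -0.0015879500000000036 tool [ 0.0229 -0.0016 -0.0361]
```

send_rows(
  rows=[
    [[-0.002,0,0.01],[0,0,0],0],
    [[-0.002,0,0.022],[0,0,0],0],
    [[-0.002,0,0.032],[0,0,0],0],
    [[-0.002,0,0.038],[0,0,0],0],
    [[-0.002,0,0.038],[0,0,0],0],
  ],
)

```text
time_s: 21.62
position: [0.596, -0.1267, -0.0171]
tcp_rot: [[-0.971, 0.238, 0.0], [0.238, 0.971, 0.0], [0.0, 0.0, -1.0]]
ft_force: [0.5, 0.6, -0.4]
opening: 0.0084
gripper_force: 58.9
```

send_rows(
  rows=[
    [[0,0,0.003],[0,0,0],0],
    [[0,0,0.003],[0,0,0],0],
  ],
)

```text
time_s: 21.88
position: [0.5964, -0.1268, -0.0195]
tcp_rot: [[-0.971, 0.238, 0.001], [0.238, 0.971, 0.0], [-0.001, 0.0, -1.0]]
ft_force: [0.9, -0.1, -0.6]
opening: 0.0089
gripper_force: 58.9
```

```bash
python3 k.py
```

```text
[ 0.5964 -0.1268 -0.0195] 2.9016068203772516
insert_seat 0.55 [ 0.6257 -0.1349  0.0103] rel seat -0.0007108000000000033 -0.0013056499999999905 tool [-0.0304 -0.0009 -0.0298]
tweezers_mid 0.87 [ 0.6246 -0.1376  0.0095] rel seat -0.0011395499999999916 -0.004189399999999996 tool [-0.03   -0.0037 -0.029 ]
tweezers_tail 0.19 [ 0.5779 -0.1243  0.0126] rel seat -0.04966070000000007 -0.002336350000000006 tool [ 0.0186 -0.0019 -0.0322]
tweezers_head 0.86 [ 0.5767 -0.122   0.0146] rel seat -0.051371600000000045 -0.0003863000000000047 tool [ 0.0203  0.     -0.0342]
insert_seat 0.94 [ 0.6274 -0.1337  0.0113] rel seat 0.0006563499999999278 0.000263049999999971 tool [-0.0317  0.0007 -0.0308]
tweezers_mid 0.46 [ 0.6249 -0.1323  0.0115] rel seat -0.0021042000000000235 0.0010306499999999958 tool [-0.029   0.0015 -0.031 ]
tweezers_tail 0.47 [ 0.6817 -0.146   0.0208] rel seat 0.056323899999999934 0.0011826999999999949 tool [-0.0874  0.0017 -0.0403]
tweezers_head 0.71 [ 0.5741 -0.1189  0.0105] rel seat -0.054632199999999985 0.002009150000000002 tool [ 0.0235  0.0024 -0.0301]
```

send_rows(
  rows=[
    [[0,0,0.002],[0,0,0],0],
    [[0,0,0.002],[0,0,0],0],
  ],
)

```text
time_s: 22.88
position: [0.5969, -0.127, -0.0208]
tcp_rot: [[-0.971, 0.238, 0.002], [0.238, 0.971, -0.0], [-0.002, 0.0, -1.0]]
ft_force: [-1.4, 0.7, 11.0]
opening: 0.0088
gripper_force: 60.7
```

send_rows(
  rows=[
    [[0,0,0.0015],[0,0,0],0],
    [[0,0,0.0015],[0,0,0],0],
  ],
)

```text
time_s: 23.12
position: [0.597, -0.127, -0.021]
tcp_rot: [[-0.971, 0.238, 0.003], [0.238, 0.971, -0.001], [-0.003, 0.0, -1.0]]
ft_force: [-7.8, 3.4, 30.8]
opening: 0.0091
gripper_force: 63.6
```

Contact with the trough floor. I'll back off slightly and release.

send_rows(
  rows=[
    [[0,0,-0.002],[0,0,0],0],
    [[0,0,-0.0025],[0,0,0],0],
    [[0,0,-0.0025],[0,0,0],0.15],
    [[0,0,-0.0025],[0,0,0],0.25],
    [[0,0,-0.0025],[0,0,0],0.35],
  ],
)

```text
time_s: 23.75
position: [0.5963, -0.1268, -0.0208]
tcp_rot: [[-0.971, 0.238, 0.001], [0.238, 0.971, 0.0], [-0.0, 0.0, -1.0]]
ft_force: [-0.3, 0.2, -0.1]
opening: 0.0295
gripper_force: 0.0
```

send_rows(
  rows=[
    [[0,0,0],[0,0,0],0.45],
    [[0,0,-0.01],[0,0,0],0.45],
    [[0,0,-0.05],[0,0,0],0.45],
    [[0.03,0.04,-0.1],[0,0,0],0.45],
    [[0.06,0.08,-0.12],[0,0,0],0.45],
  ],
)

```text
time_s: 24.38
position: [0.5575, -0.0346, 0.102]
tcp_rot: [[-0.971, 0.239, 0.004], [0.239, 0.971, -0.0], [-0.004, 0.001, -1.0]]
ft_force: [1.1, 0.6, -0.5]
opening: 0.0386
gripper_force: 0.0
```

send_rows(
  rows=[
    [[0,0,0],[0,0,0],0.45],
    [[0,0,0],[0,0,0],0.45],
  ],
)

```text
time_s: 24.62
position: [0.5572, -0.035, 0.0998]
tcp_rot: [[-0.971, 0.237, 0.002], [0.237, 0.971, -0.0], [-0.002, 0.0, -1.0]]
ft_force: [-0.2, -0.2, 0.0]
opening: 0.0384
gripper_force: 0.0
```

```bash
python3 k.py; python3 - <<'E'
from w import *
p=wshot();ax=np.array([.9715,-.237]);ay=np.array([.237,.9715]);seat=np.array([.6267,-.1338])
for d in regions_of("tweezers_mid",p):
    ys,xs=np.nonzero(d["mask"])
    if len(xs)<20: continue
    B=np.array([wback(p,*k,.015)[:2]-seat for k in zip(xs,ys)]);B=np.c_[B@ax,B@ay]
    print("twz",d["confidence"],B.mean(0),B.min(0),B.max(0))
    for a in np.arange(-.06,.06,.01):
        m=(B[:,0]>=a)&(B[:,0]<a+.01)
        if m.any(): print(round(a,3),B[m,1].min(),B[m,1].max())
q=optics.grab_frame("scene")
for n in("case_mid","organiser","magnifier","bowl","clip"): print(n,[(np.round(d["xyz"],3),round(d["confidence"],2)) for d in mark_of(n,q)[:5]])
E
```

```text
[ 0.5572 -0.035   0.0998] 2.9020953988787555
insert_seat 0.57 [ 0.6269 -0.1357  0.0096] rel seat 0.000644599999999975 -0.0017984499999999907 tool [-0.0914 -0.0813  0.0904]
tweezers_mid 0.97 [ 0.6249 -0.1362  0.0083] rel seat -0.0011799000000000267 -0.0027581999999999915 tool [-0.0896 -0.0823  0.0917]
insert_seat 0.7 [ 0.6279 -0.1377  0.0091] rel seat 0.0020900999999999763 -0.0035044499999999923 tool [-0.0929 -0.0831  0.0909]
tweezers_mid 0.66 [ 0.6273 -0.1334  0.0099] rel seat 0.00048809999999993315 0.0005307999999999954 tool [-0.0913 -0.079   0.0901]
tweezers_head 0.59 [ 0.5725 -0.1247  0.0133] rel seat -0.05481200000000003 -0.0040047500000000074 tool [-0.036  -0.0836  0.0866]
insert_seat 0.87 [ 0.6242 -0.133   0.0105] rel seat -0.0026183500000000553 0.0001846999999999816 tool [-0.0881 -0.0794  0.0895]
twz 0.69 [-0.0313  0.0013] [-0.0536 -0.0064] [-0.0018  0.0092]
-0.06 -0.004670871509213845 0.008406038290997574
-0.05 -0.005013205901538079 0.009105687092160798
-0.04 -0.00570703791507059 0.0091662396024504
-0.03 -0.0057335739560801955 0.009059552911799428
-0.02 -0.005334099122576707 0.008059280625673373
-0.01 -0.006379764894323262 -0.000252421666550276
case_mid [(array([0.823, 0.195, 0.01 ]), 0.92), (array([0.627, 0.037, 0.01 ]), 0.81), (array([0.506, 0.263, 0.009]), 0.81), (array([0.638, 0.169, 0.007]), 0.67), (array([ 0.63 , -0.426,  0.002]), 0.57)]
organiser [(array([ 0.774, -0.047, -0.003]), 0.96)]
magnifier []
bowl [(array([0.609, 0.426, 0.001]), 0.93)]
clip [(array([ 0.726,  0.304, -0.001]), 0.56)]
```

send_rows(
  rows=[
    [[0.01,-0.02,-0.03],[0,0,0],0.45],
    [[0.02,-0.05,-0.05],[0,0,0],0.45],
    [[0.03,-0.08,-0.05],[0,0,0],0.45],
    [[0.03,-0.08,-0.05],[0,0,0],0.45],
    [[0.03,-0.08,-0.05],[0,0,0],0.45],
  ],
)

```text
time_s: 26.4
position: [0.509, -0.1053, 0.1493]
tcp_rot: [[-0.971, 0.238, 0.001], [0.238, 0.971, 0.0], [-0.001, 0.001, -1.0]]
ft_force: [-0.0, 0.3, -0.3]
opening: 0.0386
gripper_force: 0.0
```

```bash
cat > f.py <<'E'
from w import *
ax=np.array([.9715,-.237]);ay=np.array([.237,.9715]);seat=np.array([.6267,-.1338])
s=r.sense();p=wshot();q=optics.grab_frame("scene");print(s["position"])
for nm,c,bk in(("w",p,wback),("s",q,back)):
  for n in("tweezers_head","tweezers_mid","tweezers_tail","insert_seat"):
    for d in mark_of(n,c)[:1]: X=np.array(d["xyz"]);e=X[:2]-seat;print(nm,n,round(d["confidence"],2),X,e@ax,e@ay)
  for d in regions_of("tweezers_mid",c)[:3]:
    ys,xs=np.nonzero(d["mask"])
    if len(xs)<10: continue
    B=np.array([bk(c,*k,.015)[:2]-seat for k in zip(xs,ys)]);B=np.c_[B@ax,B@ay]
    if abs(B.mean(0)).max()>.1: continue
    print(nm,"mask",round(d["confidence"],2),B.min(0),B.max(0))
    for a in np.arange(-.06,.06,.015):
        m=(B[:,0]>=a)&(B[:,0]<a+.015)
        if m.any(): print("  ",round(a,3),B[m,1].min(),B[m,1].max(),B[m,1].mean())
E
python3 f.py
```

```text
[ 0.509  -0.1053  0.1493]
w tweezers_head 0.86 [ 0.5776 -0.1208  0.0112] -0.05078165000000003 0.0009927999999999914
w tweezers_mid 0.67 [ 0.5821 -0.1238  0.012 ] -0.045698900000000084 -0.0008552000000000103
w tweezers_tail 0.88 [ 0.6823 -0.1473  0.0075] 0.05721489999999998 6.195000000000973e-05
w insert_seat 0.84 [ 0.6258 -0.1338  0.01  ] -0.0008743500000000116 -0.0002133000000000028
w mask 0.58 [-0.0547 -0.0067] [0.0521 0.0084]
   -0.06 -0.005447344899048478 0.006689851932851717 0.00026659822511328055
   -0.045 -0.006679727015500093 0.006792122771600816 0.00023698365601443593
   -0.03 -0.0066910072481993 0.005729502288803442 -0.00018041494718041892
   -0.015 -0.005797145495515512 0.007019736162998492 0.0005247439904413185
   0.0 -0.005915679642926983 0.008320056402297604 0.0018081215161318367
   0.015 -0.006043870599703698 0.008377163630654511 0.0011568922592173458
   0.03 -0.004948541030759714 0.0060900801103150794 0.00036702475774992696
   0.045 -0.003752198625285534 0.003714255848897011 -1.7279026007363918e-05
s tweezers_head 0.66 [ 0.5751 -0.1197  0.0133] -0.05347110000000009 0.
[... 234 characters left out ...]
 0.0086] 0.0009857999999999376 -0.0015093500000000226
s mask 0.67 [-0.045  -0.0099] [0.0524 0.0094]
   -0.06 -0.00011199127485377402 -0.00011199127485377402 -0.00011199127485377402
   -0.045 -0.006077576980302869 0.006584310818006349 0.00021125749552735403
   -0.03 -0.009186695185115447 0.00798166798102365 -0.00038418385353747314
   -0.015 -0.009858917279037444 0.009365102205121585 -0.00021986045635104563
   0.0 -0.008382330153579177 0.00866799829579949 0.0002460965861967408
   0.015 -0.006920424741657663 0.007624021978688335 0.0003682932239202277
   0.03 -0.005472983155967905 0.00796495687333804 0.0014473174756966872
   0.045 -0.0050883557965993465 0.008303650846976759 0.0018248120362652517
```

```bash
python3 -c "
from station import r
print(r.job_done())"
```

```text
the job is handed in; nothing more can be done
None
```

The tweezers lie in the insert cutout, level and within about 2 mm of centre in the final wrist and scene camera masks; the steel case lies flat and released on the shelf, and the job was handed in at about 26.5 s.

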